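# Ready the housing carrier and fetch its key from the covered spares box

## Robot

A 6-joint arm with a two-finger parallel gripper is mounted at the origin on the work surface. World frame = base frame: x ahead of the robot, y to its left, z up, the work surface at z = 0. Lengths are in mm, angles in rad, forces in N, time in s.
With the tool pointing down it reaches from about 425 to 950 mm from the base axis. Payload 14.7 kg.
Tool frame: the origin (TCP) lies midway between the tips of the shut fingers; the grasp point (between the pads) lies 19 mm behind it; z points along the fingers, y is the line along which they close (so a half turn about z gives the same grasp; the last joint's range is limited). The gripper opens to 85 mm and grips with 20 to 120 N. Pads are 22 mm wide; open, the fingers measure 114 mm over their backs; the gripper's body (76 mm by 85 mm) begins 54 mm behind the grasp point. The pads swing forward as they close: fully open they stand 13 mm farther back than shut.
Start: joints at [1.104, 0.48, 1.596, -0, 1.065, -0.047], TCP at [264.902, 593.565, 231.297] pointing down, gripper open.
Joint ranges: [-2.75, 2.75], [-0.82, 2.05], [0.23, 2.67], [-1.56, 4.7], [0.09, 2.69], [-2.92, 2.92]. Speed limits (rad/s): [1.89, 1.89, 2.39, 3.01, 3.01, 3.01].

## Interface

Orientations are given as a unit quaternion [x, y, z, w].
In Python, from rig import goto, move_linear, move_joints, open_gripper, grab, dwell, ik, read_camera, IKError, finish_job, current_time, current_joint_pos, current_joint_velocities, current_tau, current_eef_pos, current_ee_rot, current_ft_force, current_ft_torque, current_width, current_finger_force gives the robot as it stands. Calls block until the motion is done:
- goto(position, orientation): joint-space move of the TCP to a pose.
- move_linear(position, attitude=None, velocity=150, f_stop=None): straight line of the TCP; attitude=None keeps the orientation; velocity is the mean speed in mm/s. With f_stop (N) it stops when the force on the tool has changed by that much, and returns True; else False.
- move_joints(angles): joint-space move.
- open_gripper() and grab(): open the fingers fully, or close them until they stop; the grip force is fixed at half the most.
- dwell(seconds).
- ik(position, orientation): joint angles nearest the present ones, or None.
- read_camera(name): name is "side" or "top"; returns a dict with "img" (420x560x3 uint8, red, green, blue), "z_map" (420x560 float32, mm along the optical axis (not along the pixel's ray), 0 where there is no reading), "mtx" (3x3 intrinsics, pixels), "D" ([k1, k2, p1, p2, k3] as OpenCV has them; the pictures are not rectified), "T" (4x4, takes a point from camera to world coordinates). Camera axes: x right, y up, looking along -z (the intrinsics and any distortion apply to the point x, -y, -z); pixel columns grow to the right and rows downward; lengths in mm; the calibration is good to about 2 mm. A picture is of the moment at which its call begins.
A pose or a line that the arm cannot do raises IKError and nothing moves.
- finish_job(): hands the job in; it is judged then, once.
Readings, each from a call of its own:
- current_time(): time.
- current_joint_pos(): joint angles.
- current_joint_velocities(): joint speeds.
- current_tau(): joint torques, N m.
- current_eef_pos(): TCP position.
- current_ee_rot(): TCP orientation.
- current_ft_force(): force on the tool from outside, world axes, zero at the start.
- current_ft_torque(): the same for the moment, N m.
- current_width(): finger opening in mm.
- current_finger_force(): force on a finger pad.
Only numpy, scipy, OpenCV 4.12 (cv2) and the standard library are available. Lean on these libraries where they do the work, as an engineer would, in place of code of your own. Each camera call takes 0.05 s, during which the arm holds its last target. There are 200 camera calls.

## Task

Get the carrier ready to go: stand every fallen blue housing upright on the rubber lane in line with the one already standing, and slide the spares box's cover plate aside to find which pocket holds the two-ended steel key, and lay the key in the carrier's open tray. Slide the cover plate fully back over the pockets and swing the latch closed until it rests in its catch. Leave the other parts in their pockets and do not disturb the other things on the bench.

Things in the scene. Friction and masses are not known exactly. Their poses are not given: they have to be found in the camera images.
- lane (a point): middle of the carrier's lane, on its upper face 8 mm above the bench: an aluminium board 150 x 510 mm (x by y of this frame), 14 mm ledges at its y ends, with a rubber strip 130 x 475 mm, on which the housings belong in one row along y. Fixed; x points away from the robot, y along the row; five places about 100 mm apart, some vacant. In line means the foot wholly on the rubber
- tray (a point): centre of the inner floor, 4 mm above the bench, of the carrier's open tray just beyond the lane: inside 82 x 126 mm (x by y), walls 4 mm thick, rim 22 mm above the bench
- box (a point): the fixed grey spares box, 236 x 252 mm (x by y), origin under its centre at bench height; x points away from the robot. In this frame three pockets lie side by side along y (centres x -58 mm, y -75, 0, +75 mm), each 96 mm (x) by 70 mm (y) inside, floor 8 mm and rim 34 mm above the bench. The latch stands at the +y side
- runout (a point): where the cover plate's underside centre is when it is fully aside, 34 mm above the bench: x +56 mm in the box's frame (home: x -55 mm). The plate slides straight along the box's x on rails at rim height, with 3 mm play to the lips at its sides, to a stop here; within 10 mm of here the pockets are clear
- cover (a point): centre of the grip ridge on the loose cover plate: aluminium plate 112 x 232 x 6 mm, 0.4 kg, with a black ridge 16 mm (x) by 60 mm (y) that rises 32 mm above the plate. This point lies on the plate's centre, 16 mm under the ridge's top and 16 mm above the plate's upper face. It starts home, over the pockets
- key_mid (a point): centre of the steel key, hidden at the start in one of the three pockets: flat bar with a round eye at each end, 68 mm long (its x axis), 16 mm wide at the waist and 24 mm at the eyes, 16 mm thick, about 0.12 kg; it lies flat, z up
- key: the same key; origin at its centre
- collar: steel disc 46 mm diameter, 14 mm high, lying in another pocket; stays there. Origin under its centre
- pad: dark steel block 42 x 42 x 15 mm in the third pocket; stays there. Origin under its centre
- latch (a joint): latch arm on an upright pivot at the box's +y side, turning level: 0 = closed, arm along -y of the box behind the far edge of the cover plate, in its catch; opens to 1.9 rad, positive anticlockwise seen from above; about 1.57 = arm along +x. Light friction, stays where it is left, stopped at 0. Starts open, clear of the cover
- latch_knob (a point): middle of the round black upright knob on the latch arm's free end: 18 mm diameter, reaching 18 mm above and 18 mm below this point (to the arm); 68 mm above the bench
- latch_pivot (a point): the latch's upright pivot axis, at the height of the arm's underside (42 mm above the bench); the knob's axis is 85 mm from it
- H1: a cast housing like a pump body, blue with a bare steel neck: square 64 x 64 x 14 mm foot, round body 64 mm diameter and 52 mm long, round neck 30 mm diameter and 36 mm long; 102 mm over all, 0.38 to 0.62 kg, squat: left leaning by up to 35 degrees it rocks upright. Origin at its centre, 51 mm above the foot and on the axis; z points from foot to neck. It starts on its side across the lane, neck towards or away from the robot, axis 32 mm above it; may be absent
- H2: a cast housing like a pump body, blue with a bare steel neck: square 64 x 64 x 14 mm foot, round body 64 mm diameter and 52 mm long, round neck 30 mm diameter and 36 mm long; 102 mm over all, 0.38 to 0.62 kg, squat: left leaning by up to 35 degrees it rocks upright. Origin at its centre, 51 mm above the foot and on the axis; z points from foot to neck. It starts on its side across the lane, neck towards or away from the robot, axis 32 mm above it; may be absent
- H3: a cast housing like a pump body, blue with a bare steel neck: square 64 x 64 x 14 mm foot, round body 64 mm diameter and 52 mm long, round neck 30 mm diameter and 36 mm long; 102 mm over all, 0.38 to 0.62 kg, squat: left leaning by up to 35 degrees it rocks upright. Origin at its centre, 51 mm above the foot and on the axis; z points from foot to neck. It starts on its side across the lane, neck towards or away from the robot, axis 32 mm above it; may be absent
- H4: a cast housing like a pump body, blue with a bare steel neck: square 64 x 64 x 14 mm foot, round body 64 mm diameter and 52 mm long, round neck 30 mm diameter and 36 mm long; 102 mm over all, 0.38 to 0.62 kg, squat: left leaning by up to 35 degrees it rocks upright. Origin at its centre, 51 mm above the foot and on the axis; z points from foot to neck. It starts on its side across the lane, neck towards or away from the robot, axis 32 mm above it; may be absent
- S1: a cast housing like a pump body, blue with a bare steel neck: square 64 x 64 x 14 mm foot, round body 64 mm diameter and 52 mm long, round neck 30 mm diameter and 36 mm long; 102 mm over all, 0.38 to 0.62 kg, squat: left leaning by up to 35 degrees it rocks upright. Origin at its centre, 51 mm above the foot and on the axis; z points from foot to neck. At the start it stands in the lane
- wrench: a combination wrench 170 mm long lying on the bench; a bystander, to be left alone
- driver: a screwdriver 180 mm long; a bystander, to be left alone
- jar: a jar 60 mm diameter, 60 mm high; a bystander, to be left alone
- roll: a cardboard ring 84 mm diameter; a bystander, to be left alone
- can: a low metal can 60 mm diameter, 50 mm high; a bystander, to be left alone
There are look-alikes about, which are no part of the job. What is shaped like the H1 but yellow is not meant. Leave any green look-alike of the H2 alone.

How it is judged (in metres and radians):
On the way, in this order (a step that is already met when the one before it is completed fails the run):
1. the cover plate is slid aside along its rails, clear of the pockets (x of cover in the frame of box between 0.04 and 0.08 m and z of cover in the frame of box between 0.045 and 0.065 m), for 0.2 s.
2. the key is lifted out of its pocket (height (world z) of key_mid above 0.06 m), for 0.2 s.
At the end, for the whole second after the job is handed in: Every housing present stands upright (within 7 degrees) at rest on the lane, its axis within 33 mm of the lane's centre line and 220 mm of its middle; the key lies in the tray; the cover plate is flat on the rim within 8 mm of fully home; the latch is within 0.08 rad of closed (angle between each of H1, H2, H3, H4, S1's own z axis and vertical below 0.12 rad and x of H1 in the frame of lane between -0.033 and 0.033 m and y of H1 in the frame of lane between -0.22 and 0.22 m and z of H1 in the frame of lane between 0.044 and 0.058 m and linear speed of each of H1, H2, H3, H4, S1, key below 0.02 m/s and x of H2 in the frame of lane between -0.033 and 0.033 m and y of H2 in the frame of lane between -0.22 and 0.22 m and z of H2 in the frame of lane between 0.044 and 0.058 m and x of H3 in the frame of lane between -0.033 and 0.033 m and y of H3 in the frame of lane between -0.22 and 0.22 m and z of H3 in the frame of lane between 0.044 and 0.058 m and x of H4 in the frame of lane between -0.033 and 0.033 m and y of H4 in the frame of lane between -0.22 and 0.22 m and z of H4 in the frame of lane between 0.044 and 0.058 m and x of S1 in the frame of lane between -0.033 and 0.033 m and y of S1 in the frame of lane between -0.22 and 0.22 m and z of S1 in the frame of lane between 0.044 and 0.058 m and x of key_mid in the frame of tray between -0.036 and 0.036 m and y of key_mid in the frame of tray between -0.058 and 0.058 m and z of key_mid in the frame of tray between 0 and 0.02 m and x of cover in the frame of box between -0.075 and -0.047 m and z of cover in the frame of box between 0.05 and 0.06 m and value of joint latch below 0.08 rad); the robot touches nothing.
It fails at once if a bystander (wrench, screwdriver, jar, ring or can) is moved by more than 4 cm (distance of any of wrench, driver, jar, roll, can from where it was at the start of the episode above 0.04 m).
It fails at once if the disc or the block is lifted out of its pocket (height (world z) of any of collar, pad above 0.045 m).
Of H1, H2, H3, H4 only 2 to 4 are there at a start; the rules pass over those that are not, and their reading is None.
At some moment in a run one of H1, H2, H3, H4, S1 may be knocked a few centimetres aside while the robot is not near it.
Once in a run the grip may slacken for a moment while it holds something.
It also fails if it takes over 210 s, if anything falls off the work surface, if the arm or the gripper's body presses on something with over 40 N, if the wrist force passes 120 N, or if a joint passes its speed limit or range.

## Working session

There is one attempt and no reset: what is moved stays moved. The work goes in short steps, each a Python script; the robot and the scene stay as the last script left them, time stands still between calls to the robot, and variables do not carry over. Pictures are saved under pics/ and viewed, at most 14 in all, crops included, and the job is handed in when it is done.

```bash
ls; mkdir -p pics
cat > h.py <<'E'
import numpy as np, cv2
from rig import *
def shot(cam,name,crop=None,scale=1):
    c=read_camera(cam); im=c["img"]
    if crop: x0,y0,x1,y1=crop; im=im[y0:y1,x0:x1]
    if scale!=1: im=cv2.resize(im,None,fx=scale,fy=scale,interpolation=cv2.INTER_CUBIC)
    cv2.imwrite(f"pics/{name}.png",im[:,:,::-1]); return c
def ray(c,u,v):
    n=cv2.undistortPoints(np.array([[[u,v]]],float),c["mtx"],np.array(c["D"],float))[0,0]
    T=np.array(c["T"]); return T[:3,:3]@np.array([n[0],-n[1],-1.0]),T[:3,3]
def dep(c,u,v,r=1):
    z=c["z_map"][v-r:v+r+1,u-r:u+r+1]; z=np.median(z[z>0]) if (z>0).any() else np.nan
    d,o=ray(c,u,v); return o+d*z
def atz(c,u,v,h):
    d,o=ray(c,u,v); return o+d*(h-o[2])/d[2]
def cloud(c):
    H,W=c["z_map"].shape; uu,vv=np.meshgrid(np.arange(W),np.arange(H))
    n=cv2.undistortPoints(np.stack([uu,vv],-1).reshape(-1,1,2).astype(float),c["mtx"],np.array(c["D"],float))[:,0]
    z=c["z_map"].reshape(-1,1); p=np.c_[n[:,0],-n[:,1],-np.ones(len(n))]*z
    T=np.array(c["T"]); P=p@T[:3,:3].T+T[:3,3]; P[z[:,0]<=0]=np.nan
    return P.reshape(H,W,3)
E
python3 - <<'E'
from h import *
for n in("top","side"):
    c=shot(n,n+"0",scale=1.4); print(n,np.array(c["T"]).round(2).tolist(),c["mtx"].tolist())
E
```

```text
pics
top [[-0.03, 0.97, -0.22, 344.08], [-1.0, -0.03, 0.0, 17.75], [-0.0, 0.22, 0.98, 1097.39], [0.0, 0.0, 0.0, 1.0]] [[419.9277299605265, 0.0, 275.239033709698], [0.0, 419.9277299605265, 197.7561402250549], [0.0, 0.0, 1.0]]
side [[0.94, 0.2, -0.27, 252.43], [-0.33, 0.57, -0.75, -884.28], [0.0, 0.8, 0.6, 795.93], [0.0, 0.0, 0.0, 1.0]] [[476.83773982528743, 0.0, 274.23895007151214], [0.0, 476.83773982528743, 216.44888300428585], [0.0, 0.0, 1.0]]
```

View pics/top0.png

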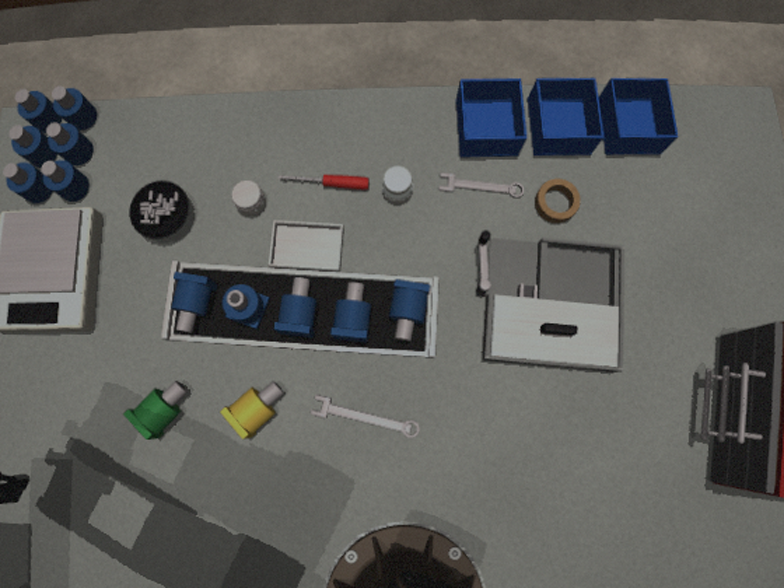

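View pics/side0.png

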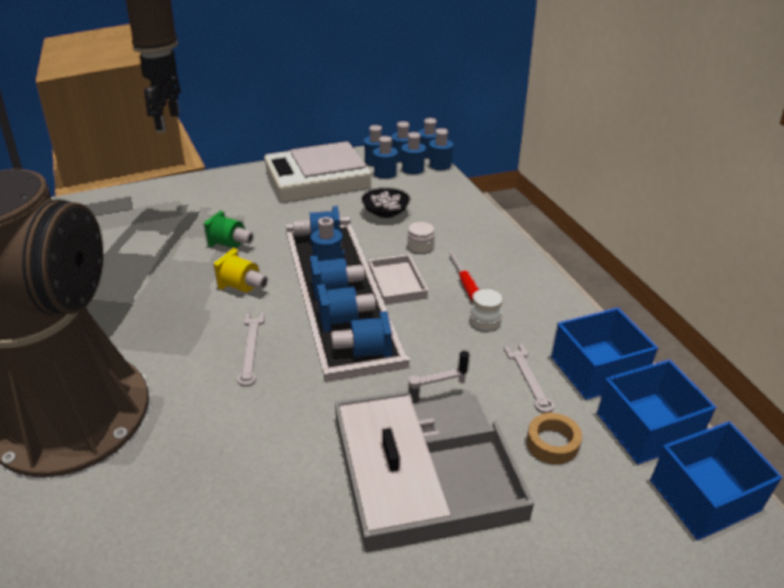

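The top view (1.4x scale) shows the lane at about (300,310). Fallen blue housings are at (190,300) neck toward robot, (297,305) and (352,310) neck away, and (408,308) neck toward. S1 stands at (243,303). The tray is at (307,246), the box at (555,305), the ridge at (559,329), the latch pivot at (487,288) and its knob at (484,238).

Things that could be mistaken for a housing:
- green look-alike at (155,410)
- yellow look-alike at (255,408)
- six blue bottle-like parts at (50,145), off the lane

I choose the four blue ones lying on the rubber.

Run:
```python
from h import *
c=shot("top","crop1",(110,150,320,260),3.8)
P=cloud(c); im=c["img"].astype(int)
def pr(n,u,v,h): print(n,atz(c,u/1.4,v/1.4,h).round(1), dep(c,round(u/1.4),round(v/1.4)).round(1))
pr("ridge",559,329,72)
for n,u,v in(("boxFL",484,243),("boxNL",486,361),("boxNR",620,369),("boxFR",621,245)): pr(n,u,v,34)
for n,u,v in(("plNL",490,358),("plFL",490,296),("plFR",617,306),("plNR",617,365)): pr(n,u,v,40)
pr("knob",484,236,86);pr("pivot",488,289,50)
for n,u,v in(("trFL",273,222),("trNL",269,266),("trNR",341,270),("trFR",344,225)): pr(n,u,v,22)
for n,u,v in(("laFL",174,263),("laNL",164,338),("laNR",434,356),("laFR",438,280)): pr(n,u,v,12)
# blue/high points on lane
hsv=cv2.cvtColor(c["img"],cv2.COLOR_RGB2HSV)
m=(P[...,2]>24)&(np.arange(420)[:,None]>175)&(np.arange(420)[:,None]<262)&(np.arange(560)[None]>112)&(np.arange(560)[None]<310)
n,l,s,ce=cv2.connectedComponentsWithStats(m.astype(np.uint8))
for i in range(1,n):
    if s[i,4]<60: continue
    q=P[l==i]; print(s[i].tolist(),"lo",np.percentile(q,2,axis=0).round(0),"hi",np.percentile(q,98,axis=0).round(0))
```

```text
ridge [ 472.2 -289.7   72. ] [ 472.1 -288.7   73. ]
boxFL [ 644.4 -173.3   34. ] [ 637.8 -170.5   53.3]
boxNL [ 423.5 -162.5   34. ] [ 425.5 -167.4    3. ]
boxNR [ 399.4 -408.3   34. ] [ 398.  -406.    40.3]
boxFR [ 633.3 -437.1   34. ] [ 641.5 -451.3    3.7]
plNL [ 428.2 -169.    40. ] [ 427.5 -169.    40.1]
plFL [ 541.5 -176.5   40. ] [ 542.1 -176.1   42.6]
plFR [ 514.9 -412.9   40. ] [ 514.2 -414.6   37.2]
plNR [ 406.5 -401.    40. ] [ 405.6 -400.6   42.7]
knob [ 642.8 -164.8   86. ] [ 641.5 -165.4   86.4]
pivot [ 552.7 -171.9   50. ] [ 561.4 -180.    11.7]
trFL [702.3 227.6  22. ] [700.7 227.3  23.2]
trNL [615.1 233.9  22. ] [617.8 236.4  11.3]
trNR [603.1  97.5  22. ] [607.6  97.8   1.7]
trFR [691.7  90.6  22. ] [697.   91.1   2.8]
laFL [629.5 421.9  12. ] [626.4 418.8  22.4]
laNL [484.3 434.4  12. ] [484.4 431.7  20.1]
laNR [437.6 -70.7  12. ] [439.2 -71.6   2.3]
laFR [580.5 -85.   12. ] [578.7 -84.6  20.5]
[118, 191, 36, 47, 923] lo [494. 337.  25.] hi [597. 421.  76.]
[195, 198, 31, 42, 874] lo [481. 147.  37.] hi [580. 209.  76.]
[278, 199, 30, 45, 884] lo [469. -59.  43.] hi [567.   4.  76.]
[236, 201, 29, 43, 860] lo [470.  47.  38.] hi [568. 109.  76.]
[159, 203, 31, 31, 639] lo [507. 244.  25.] hi [567. 303. 113.]
```

View pics/crop1.png

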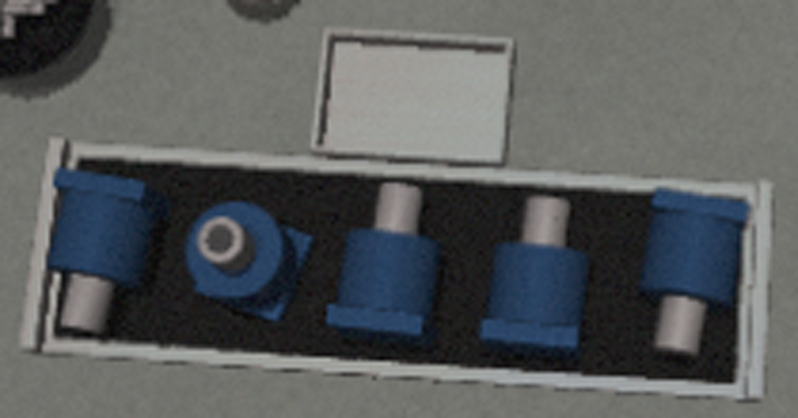

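The crop shows four fallen blue housings with square feet, and S1 standing at about (225,245), turned roughly 35°. The lane measures 507 mm long at yaw -0.09, and the plate measures 113x233 mm at yaw -0.10, so both agree with the given sizes. Next I check reachability, then slide the cover.

```bash
cat >> h.py <<'E'
from scipy.spatial.transform import Rotation as Ro
LY=-0.09; LO=np.array([533,175.1,8.]); BY=-0.10; BO=np.array([527,-295.2,0.])
def fr(o,yaw):
    R=Ro.from_euler('z',yaw); return lambda p:(o+R.apply(p)), lambda p:R.inv().apply(np.array(p)-o)
lane,lane_i=fr(LO,LY); box,box_i=fr(BO,BY)
def quat(yaw,tilt=0,s=1):
    """tool y = s*(yaw-rotated world y); tool z tilted from down towards +x of yaw frame"""
    z=np.array([np.sin(tilt),0,-np.cos(tilt)]); y=np.array([0,s,0.]); x=np.cross(y,z)
    return Ro.from_euler('z',yaw)*Ro.from_matrix(np.c_[x,y,z])
def tcp(g,R,d=19): return np.array(g)+d*R.apply([0,0,1])
def Q(R): return R.as_quat()
E
python3 - <<'E'
from h import *
D=np.deg2rad
for s in(1,-1):
  for ly in(203,0,-202):
    for t in(-30,-15,0,15,60,70,75):
        R=quat(LY,D(t),s); q=ik(tcp(lane([0,ly,45]),R),Q(R)); print(s,ly,t,None if q is None else np.round(q,2))
for yaw in(0,np.pi/2,-np.pi/2):
    for p in([-55,0,56],[56,0,56],[-58,75,20]):
        R=quat(BY+yaw); q=ik(tcp(box(p),R),Q(R)); print("box",yaw,p,None if q is None else np.round(q,2))
E
```

```text
1 203 -30 [ 0.42  0.95  1.3   0.25  1.36 -1.17]
1 203 -15 [ 0.48  0.83  1.5   0.16  1.04 -1.1 ]
1 203 0 [ 0.55  0.73  1.69 -0.    0.72 -0.93]
1 203 15 [ 0.65  0.68  1.86 -0.43  0.43 -0.46]
1 203 60 [0.96 0.93 2.15 4.22 1.02 1.51]
1 203 70 [1.01 1.05 2.14 4.22 1.24 1.62]
1 203 75 [1.03 1.11 2.13 4.24 1.35 1.66]
1 0 -30 [ 0.18  0.85  1.55  0.14  1.25 -1.38]
1 0 -15 [ 0.21  0.73  1.75  0.1   0.92 -1.34]
1 0 0 [ 0.26  0.63  1.95 -0.    0.56 -1.22]
1 0 15 [ 0.33  0.59  2.15 -0.56  0.2  -0.61]
1 0 60 [0.63 1.03 2.52 3.76 1.37 1.84]
1 0 70 [0.68 1.21 2.51 3.86 1.66 1.97]
1 0 75 [0.71 1.3  2.49 3.92 1.77 2.03]
1 -202 -30 [-0.1   0.82  1.64 -0.01  1.2  -1.58]
1 -202 -15 [-0.11  0.69  1.85 -0.01  0.87 -1.58]
1 -202 0 [-0.11  0.59  2.06 -0.    0.49 -1.59]
1 -202 15 None
1 -202 60 None
1 -202 70 None
1 -202 75 None
-1 203 -30 [0.42 0.95 1.3  0.25 1.36 1.97]
-1 203 -15 [0.48 0.83 1.5  0.16 1.04 2.04]
-1 203 0 [ 0.55  0.73  1.69 -0.    0.72  2.22]
-1 203 15 [ 0.65  0.68  1.86 -0.43  0.43  2.68]
-1 203 60 [ 0.96  0.93  2.15  4.22  1.02 -1.63]
-1 203 70 [ 1.01  1.05  2.14  4.22  1.24 -1.52]
-1 203 7
[... 480 characters left out ...]
-0.    0.49  1.55]
-1 -202 15 None
-1 -202 60 None
-1 -202 70 None
-1 -202 75 None
box 0 [-55, 0, 56] [-0.6   0.62  1.97 -0.    0.56 -2.08]
box 0 [56, 0, 56] [-0.52  0.71  1.72 -0.    0.71 -1.99]
box 0 [-58, 75, 20] [-0.48  0.66  2.05 -0.    0.43 -1.95]
box 1.5707963267948966 [-55, 0, 56] [-0.6   0.62  1.97 -0.    0.56  2.64]
box 1.5707963267948966 [56, 0, 56] [-0.52  0.71  1.72 -0.    0.71  2.72]
box 1.5707963267948966 [-58, 75, 20] [-0.48  0.66  2.05 -0.    0.43  2.76]
box -1.5707963267948966 [-55, 0, 56] [-0.6   0.62  1.97 -0.    0.56 -0.5 ]
box -1.5707963267948966 [56, 0, 56] [-0.52  0.71  1.72 -0.    0.71 -0.42]
box -1.5707963267948966 [-58, 75, 20] [-0.48  0.66  2.05 -0.    0.43 -0.38]
```

Run:
```python
from h import *
D=np.deg2rad
for ly in(203,100,0,-100,-202):
    print(ly,[(t,None if (q:=ik(tcp(lane([0,ly,48]),R:=quat(LY,D(t),-1)),Q(quat(LY,D(t),-1)))) is None else np.round(q,2).tolist()) for t in(-60,-70,-80)])
R=quat(BY-np.pi/2); q=Q(R)
p=lambda x,z: box([x,0,z])
t0=current_time()
goto(p(-55,120),q); print(current_time()-t0)
move_linear(p(-55,48),velocity=150,f_stop=15)
print(current_eef_pos(),current_ft_force()); grab(); print(current_width(),current_ft_force())
for x in (0,30,50):
    print(move_linear(p(x,48),velocity=100,f_stop=40),current_eef_pos(),current_ft_force(),current_width())
print(move_linear(p(60,48),velocity=40,f_stop=25),box_i(current_eef_pos()),current_ft_force())
open_gripper(); dwell(.2); move_linear(p(54,130)); print(current_time()-t0)
R=quat(BY-np.pi/2); goto([380,-480,300],q)
print(current_time()-t0)
c=shot("top","box1",(330,160,460,275),5)
```

```text
203 [(-60, [0.36, 1.26, 0.89, 0.42, 1.96, 1.97]), (-70, [0.34, 1.37, 0.75, 0.49, 2.15, 2.01]), (-80, [0.34, 1.48, 0.63, 0.59, 2.32, 2.08])]
100 [(-60, [0.25, 1.19, 1.06, 0.31, 1.9, 1.85]), (-70, [0.24, 1.3, 0.94, 0.36, 2.08, 1.87]), (-80, [0.23, 1.4, 0.83, 0.42, 2.25, 1.9])]
0 [(-60, [0.14, 1.15, 1.17, 0.21, 1.85, 1.74]), (-70, [0.13, 1.26, 1.05, 0.23, 2.03, 1.75]), (-80, [0.13, 1.36, 0.95, 0.27, 2.2, 1.77])]
-100 [(-60, [0.02, 1.13, 1.23, 0.1, 1.82, 1.65]), (-70, [0.02, 1.23, 1.12, 0.11, 2.0, 1.65]), (-80, [0.02, 1.34, 1.03, 0.13, 2.17, 1.66])]
-202 [(-60, [-0.1, 1.12, 1.26, -0.01, 1.81, 1.56]), (-70, [-0.1, 1.22, 1.15, -0.01, 1.99, 1.56]), (-80, [-0.1, 1.33, 1.06, -0.01, 2.16, 1.56])]
3.2
[ 472.55424312 -289.73542896   48.34180872] [ 0.00474734  0.13761492 -0.0134637 ]
14.956568721402698 [5.89942384 1.2824864  2.5645754 ]
False [ 527.8088521  -295.35776644   48.54301879] [2.65994396 2.07080074 6.05992864] 14.96399260316316
False [ 558.31524338 -298.73209799   48.5914498 ] [ 5.36389512 -0.50860374  5.14424045] 14.686836581191796
True [ 566.64862794 -299.16182191   48.60692196] [ 7.23578432 -0.02554872  7.79518679] 14.922481901428814
True [41.05878596  0.2354069  48.60696689] [1.28271813 0.21304049 7.01738574]
7.699999999999999
8.908299999999999
```

View pics/box1.png

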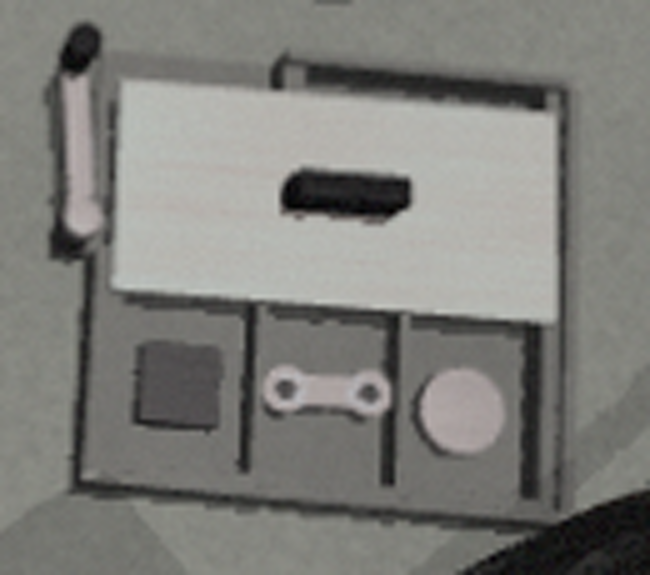

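The key lies along y in the middle pocket, with its eyes at crop pixels (287,388) and (370,393). The block is at (178,385) and the disc at (460,410). The plate seems to have stopped about 10 mm short, so I measure that.

Run:
```python
from h import *
c=read_camera("top"); P=cloud(c)
def at(u,v,h): return box_i(atz(c,330+u/5,160+v/5,h)).round(1)
print("key",at(287,388,24),at(370,393,24),"pad",at(178,385,23),"collar",at(460,410,22))
for n,u,v in(("FL",122,78),("NL",112,288),("NR",555,322),("FR",558,112)): print(n,at(u,v,40))
print("ridge",at(347,188,72))
B=box_i(P.reshape(-1,3)).reshape(P.shape)
for y in(0,-37,37,60):
    m=(abs(B[...,1]-y)<2.5); q=B[m]; q=q[(q[:,0]>-125)&(q[:,0]<125)]; q=q[np.argsort(q[:,0])]
    print(y,[(int(a),int(z)) for a,z in q[::max(1,len(q)//45),[0,2]]])
```

```text
key [-56.5  17.4  24. ] [-56.3 -26.2  24. ] pad [-58.5  74.1  23. ] collar [-61.9 -74.5  22. ]
FL [ 98.9 110.9  40. ]
NL [-13.1 112.9  40. ]
NR [ -15.6 -118.8   40. ]
FR [  97.3 -122.4   40. ]
ridge [40.1  0.4 72. ]
0 [(-124, -3), (-119, 3), (-116, 0), (-115, 25), (-112, 43), (-108, 31), (-99, 9), (-94, 10), (-91, 11), (-85, 7), (-83, 6), (-77, 8), (-75, 8), (-70, 8), (-65, 11), (-61, 23), (-59, 26), (-53, 22), (-48, 22), (-41, 8), (-38, 9), (-33, 10), (-30, 8), (-25, 8), (-22, 9), (-17, 11), (-14, 9), (-12, 45), (-11, 8), (-9, 39), (-4, 44), (-1, 40), (3, 43), (11, 39), (17, 39), (21, 45), (27, 41), (32, 39), (34, 68), (35, 64), (36, 71), (41, 72), (43, 74), (46, 73), (58, 43), (62, 38), (66, 45), (70, 41), (74, 43), (78, 41), (83, 41), (86, 40), (90, 45), (95, 39), (108, 9), (114, 10), (115, 43), (116, 32), (117, 29)]
-37 [(-124, 1), (-117, 6), (-114, 4), (-106, 34), (-100, 18), (-97, 13), (-94, 11), (-91, 35), (-88, 5), (-85, 30), (-82, 24), (-80, 29), (-76, 18), (-74, 16), (-71, 18), (-69, 19), (-66, 37), (-64, 21), (-60, 32), (-56, 25), (-52, 32), (-47, 34), (-44, 33), (-41, 9),
[... 714 characters left out ...]
), (51, 40), (56, 41), (64, 43), (69, 42), (78, 41), (83, 41), (91, 41), (109, 6), (116, 13), (123, 7)]
60 [(-123, 1), (-120, 0), (-115, 1), (-113, 20), (-108, 44), (-104, 32), (-97, 10), (-94, 7), (-89, 9), (-87, 9), (-82, 12), (-79, 7), (-77, 20), (-73, 26), (-67, 22), (-62, 24), (-57, 24), (-52, 22), (-47, 26), (-44, 23), (-39, 27), (-36, 22), (-32, 11), (-28, 5), (-23, 9), (-18, 10), (-15, 8), (-12, 37), (-10, 40), (-8, 42), (-5, 40), (0, 41), (3, 36), (8, 38), (12, 40), (18, 40), (23, 40), (28, 40), (31, 39), (36, 41), (38, 43), (44, 42), (47, 41), (51, 43), (55, 40), (59, 43), (64, 38), (68, 41), (71, 41), (75, 43), (82, 40), (85, 40), (89, 43), (93, 39), (98, 39), (112, 11), (118, 9)]
```

Run:
```python
from h import *
t0=current_time()
R=quat(BY,0,1); q=Q(R); p=lambda x,z,y=0: box([x,y,z])
goto(p(12,130),q); grab(); print(current_width())
move_linear(p(12,50),f_stop=15); print(current_eef_pos())
print(move_linear(p(52,50),velocity=40,f_stop=35),box_i(current_eef_pos()),current_ft_force())
b=box_i(current_eef_pos())
move_linear(p(b[0]-8,50)); move_linear(p(b[0]-8,130)); goto([380,-480,300],q); open_gripper()
print(current_time()-t0,current_time())
c=shot("top","box2",(330,160,460,275),5); P=cloud(c)
B=box_i(P.reshape(-1,3)).reshape(P.shape)
for y in(0,-60,60):
    m=(abs(B[...,1]-y)<4); q=B[m]; q=q[(q[:,0]>-30)&(q[:,0]<120)]; q=q[np.argsort(q[:,0])]
    print(y,[(int(a),int(z)) for a,z in q[::2,[0,2]]])
```

```text
0.02278276400650423
[ 539.25133477 -296.5863532    50.46933139]
True [38.90690013  0.65594599 49.38924636] [ 0.39169494 -0.19348432  1.04505274]
6.191699999999999 15.35
0 [(-28, 11), (-25, 9), (-25, 9), (-22, 9), (-22, 7), (-20, 10), (-17, 8), (-16, 7), (-14, 8), (-12, 10), (-11, 6), (-9, 10), (-7, 19), (-6, 10), (-6, 26), (-6, 23), (-5, 34), (-5, 33), (-2, 34), (3, 42), (4, 40), (5, 44), (6, 41), (7, 9), (8, 40), (11, 41), (12, 38), (14, 41), (16, 42), (16, 39), (19, 41), (21, 43), (22, 38), (24, 41), (26, 43), (27, 41), (30, 38), (33, 40), (33, 37), (35, 41), (37, 42), (38, 39), (40, 41), (43, 42), (43, 41), (45, 41), (48, 43), (48, 40), (51, 43), (51, 53), (51, 53), (51, 62), (51, 72), (52, 70), (52, 71), (52, 58), (54, 73), (56, 76), (57, 73), (59, 74), (59, 71), (61, 74), (64, 74), (65, 72), (78, 42), (79, 38), (80, 44), (82, 44), (83, 39), (86, 41), (88, 42), (92, 40), (94, 42), (96, 42), (96, 42), (99, 43), (102, 40), (104, 44), (105, 43), (107, 43), (110, 42), (110, 42), (113, 41), (113, 41), (116, 42), (118, 43), (119, 39)]
-60 [(-29, 10), (-29, 7), (-27, 10), (-24, 13), (-2
[... 1016 characters left out ...]
, 32), (0, 35), (0, 35), (3, 32), (5, 37), (5, 37), (7, 39), (9, 43), (10, 40), (12, 40), (15, 40), (17, 43), (17, 42), (20, 41), (22, 42), (23, 38), (26, 39), (28, 42), (28, 40), (31, 40), (33, 42), (33, 42), (37, 39), (39, 41), (41, 42), (42, 39), (44, 42), (47, 42), (47, 39), (49, 41), (50, 37), (52, 42), (55, 39), (57, 43), (57, 41), (60, 40), (62, 45), (63, 39), (66, 40), (66, 39), (69, 39), (71, 42), (73, 43), (74, 38), (77, 38), (77, 37), (79, 42), (79, 38), (81, 42), (84, 42), (85, 40), (88, 38), (88, 39), (90, 39), (92, 43), (92, 40), (95, 43), (95, 41), (98, 38), (100, 42), (102, 36), (103, 41), (105, 45), (107, 38), (109, 42), (111, 43), (111, 42), (114, 41), (117, 41), (117, 40)]
```

View pics/box2.png

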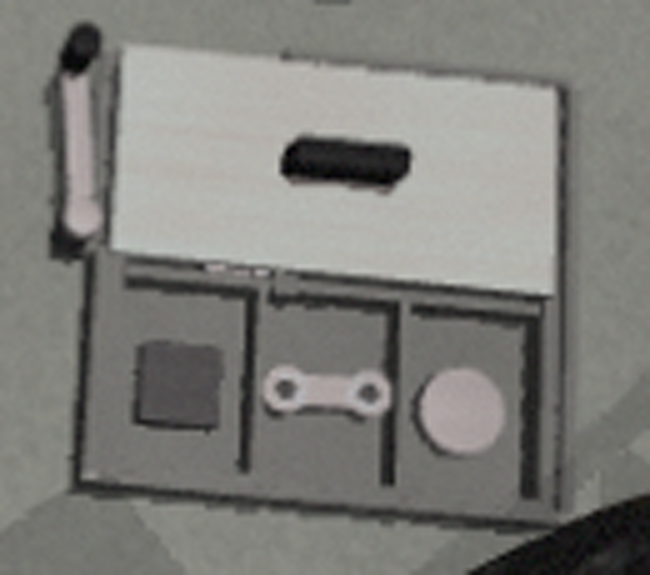

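The plate is now fully aside (ridge at box x ≈ 58) and the key is centred in the middle pocket, lying along y. The open fingers (114 mm) are wider than the pocket (96 mm), so I look at the finger tip shape before reaching in.

Run:
```python
from h import *
R=quat(1.23,0.35,-1); q=Q(R)
for y in((380,-480,350),(450,-430,350)):
    try: goto(list(y),q); break
    except IKError as e: print(e)
c=read_camera("side"); pt=current_eef_pos()
T=np.array(c["T"]); v=T[:3,:3].T@(pt-T[:3,3]); u=c["mtx"]@np.array([v[0],-v[1],-v[2]]); u=u[:2]/u[2]; print(pt,u,-v[2])
open_im=c["img"]
x0,y0=int(max(0,u[0]-80)),int(max(0,u[1]-70))
a=open_im[y0:y0+100,x0:x0+160]
grab(); b=read_camera("side")["img"][y0:y0+100,x0:x0+160]; open_gripper()
cv2.imwrite("pics/fing.png",cv2.resize(np.r_[a,b],None,fx=2.9,fy=2.9,interpolation=cv2.INTER_CUBIC)[:,:,::-1]); print(current_time())
```

```text
[ 380.04311462 -479.86136325  349.95563823] [261.79763865 295.40440832] 606.9421827607654
18.55
```

View pics/fing.png

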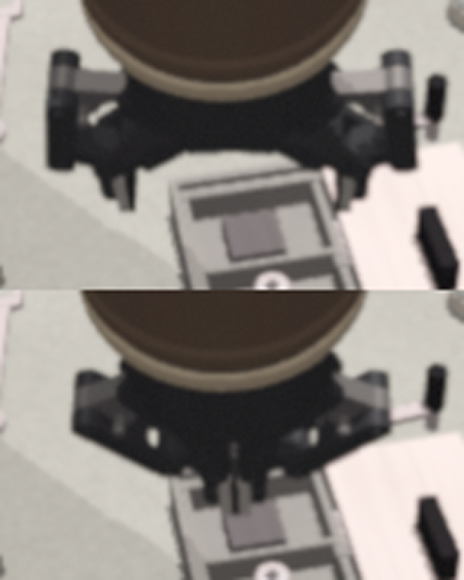

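The tips are stepped: the last ~8 mm is only about 7 mm thick, and the 114 mm is across the backs above that. I probe gently, centred over the pocket along x, to see how deep the open tips can go before closing.

Run:
```python
from h import *
t0=current_time()
R=quat(BY-np.pi/2); q=Q(R); p=lambda z,x=-56.2: box([x,-4.2,z])
goto(p(110),q); move_linear(p(40))
print(move_linear(p(14),velocity=25,f_stop=6),current_eef_pos(),current_ft_force(),current_ft_torque())
print(current_time()-t0,current_time())
```

```text
True [ 470.65210469 -293.72413107   20.41752483] [ 0.29058392  0.27855353 15.01465432] [ 0.233653    0.87121113 -0.03740517]
2.5916999999999994 21.1417
```

Run:
```python
from h import *
q=Q(quat(BY-np.pi/2)); p=lambda z,x: box([x,-4.2,z])
for dx in(2,4):
    x=-56.2+dx
    move_linear(p(24,x)); r=move_linear(p(12,x),velocity=25,f_stop=6)
    print(dx,r,current_eef_pos()[2],current_ft_force()[2],current_ft_torque())
    if not r or current_eef_pos()[2]<18: break
print(current_time())
```

```text
2 True 19.677994653441854 12.056811733593289 [ 0.14381427 -0.1484493   0.03062748]
4 True 19.776483929018156 11.435228027112654 [ 0.19646416 -0.14907644  0.04003017]
22.2583
```

Run:
```python
from h import *
q=Q(quat(BY-np.pi/2)); p=lambda z,x=-55.0: box([x,-4.2,z])
move_linear(p(24)); move_linear(p(21.0),velocity=40)
print(current_eef_pos(),current_ft_force()); grab()
print(current_width(),current_finger_force(),current_ft_force(),current_eef_pos(),current_time())
```

```text
[ 471.66476646 -293.71672617   20.54319367] [ 0.29692153  0.72712691 -0.66726768]
13.213866720061514 58.42139563523233 [-1.31430155  1.7084943   4.84831347] [ 471.7046205  -293.79533843   21.12257996] 23.4333
```

Run:
```python
from h import *
p=lambda z,x=-55.0: box([x,-4.2,z])
print(move_linear(p(16),velocity=15,f_stop=25),current_eef_pos(),current_ft_force(),current_width())
move_linear(p(45),velocity=40); print(current_width(),current_ft_force())
move_linear(p(130),velocity=60); dwell(.3); print(current_width(),current_finger_force(),current_ft_force(),current_time())
c=read_camera("side"); pt=current_eef_pos(); T=np.array(c["T"]); v=T[:3,:3].T@(pt-T[:3,3]); u=c["mtx"]@np.array([v[0],-v[1],-v[2]]); u=u[:2]/u[2]
x0,y0=int(u[0]-60),int(u[1]-60)
cv2.imwrite("pics/key1.png",cv2.resize(c["img"][y0:y0+130,x0:x0+130],None,fx=4,fy=4,interpolation=cv2.INTER_CUBIC)[:,:,::-1])
```

```text
True [ 471.71367058 -293.78418553   21.03687678] [-2.99915276  1.42501746 13.50575753] 12.98894505903893
12.962228840175397 [-0.288835    0.08864755 -1.97484854]
13.772179135406692 42.102216188795865 [-0.63728871  0.22567614 -1.38953954] 26.275
```

View pics/key1.png

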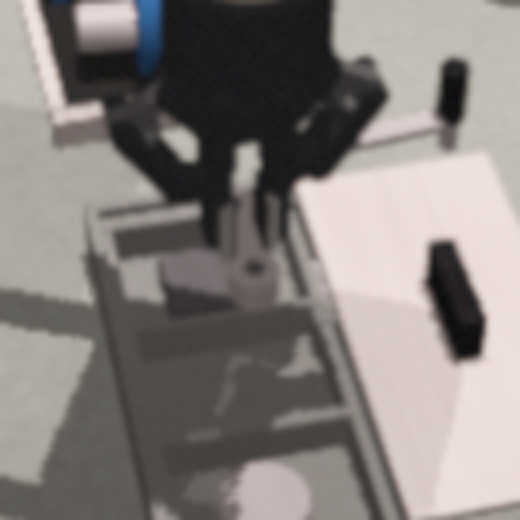

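The key hangs crosswise in the fingers at crop pixel (250,265), with the middle pocket empty below it. I carry it to the tray.

Run:
```python
from h import *
R=quat(LY-np.pi/2); q=Q(R); tr=np.array([653,162.4,0])
move_linear(box([-55,-4.2,180]),velocity=120)
goto(tr+[0,0,180],q); print(current_width(),current_finger_force(),current_time())
move_linear(tr+[0,0,45],velocity=120)
r=move_linear(tr+[0,0,16.5],velocity=30,f_stop=8); print(r,current_eef_pos(),current_width())
open_gripper(); dwell(.2); move_linear(tr+[0,0,180],velocity=200)
R=quat(LY,0,1); goto(lane([0,-202,200]),Q(R)); print(current_time(),current_joint_pos().round(2) if hasattr(current_joint_pos(),'round') else current_joint_pos())
c=shot("top","tray1",(110,140,320,260),3.8); P=cloud(c)
for (a,b) in((112,155),(155,192),(192,230),(232,268),(272,315)):
    m=np.zeros(P.shape[:2],bool); m[185:262,a:b]=1
    q=lane_i(P.reshape(-1,3)).reshape(P.shape)[m]; q=q[(q[:,2]>22)&(abs(q[:,0])<75)&(abs(q[:,1])<238)]
    print("lo",np.percentile(q,1,axis=0).round(0),"hi",np.percentile(q,99,axis=0).round(0), "ridge y",np.median(q[q[:,2]>np.percentile(q[:,2],80)],axis=0).round(0))
```

```text
12.83844252640264 58.98543664254248 28.675
True [652.68319346 162.31280778  17.0942572 ] 12.845302296299348
34.4 [-0.11  0.32  1.93  0.    0.89 -1.59]
lo [-72. 159.  28.] hi [ 24. 222.  69.] ridge y [  9. 193.  66.]
lo [-35.  69.  25.] hi [ 27. 129. 106.] ridge y [ -5.  98. 103.]
lo [-51. -30.  27.] hi [50. 33. 68.] ridge y [-34.   2.  66.]
lo [ -75. -154.   36.] hi [  11. -127.  686.] ridge y [ -70. -151.  654.]
lo [ -50. -227.   45.] hi [  21. -155.  595.] ridge y [ -47. -190.  588.]
```

View pics/tray1.png

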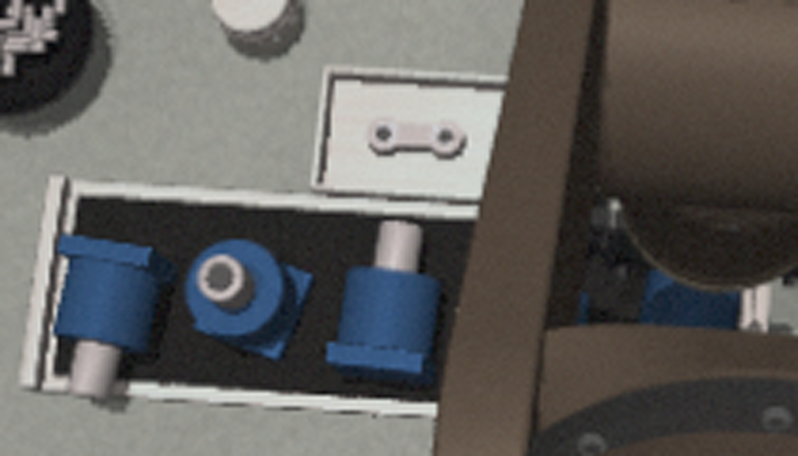

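The key lies in the tray (holes at crop 383,133 and 445,135). The left housing has been knocked toward the robot by about 25 mm. Now I upright the right-most one: grip the body, lift, tilt the tool back to -74° and set it down.

```bash
cat >> h.py <<'E'
def upright(gx,gy,away,ty,tx=0,tau=-74,dep=16,dyaw=0):
    """gx,gy: lane coords of body centre lying; away: neck +x"""
    T=np.deg2rad(tau); L=np.deg2rad(90+tau); s=1
    R=quat(LY+dyaw,0,s); t0=current_time()
    goto(tcp(lane([gx,gy,150]),R,dep),Q(R))
    open_gripper() if current_width()<80 else None
    hit=move_linear(tcp(lane([gx,gy,32]),R,dep),velocity=150,f_stop=12)
    if hit: print("HIT",current_eef_pos(),current_ft_force()); return
    grab(); w=current_width(); f=current_finger_force()
    move_linear(tcp(lane([gx,gy,185]),R,dep),velocity=170); print("lift w",w,current_width(),f)
    if current_width()<50: print("LOST"); return
    if away:
        s=-1; R=quat(LY,0,s); goto(tcp(lane([gx,gy,185]),R,dep),Q(R))
    R=quat(LY,T,s); ex=32*np.cos(L)-40*np.sin(L); ez=32*np.sin(L)+40*np.cos(L)
    x=tx+ex-32
    goto(tcp(lane([x,ty,185]),R,dep),Q(R)); print("w",current_width())
    move_linear(tcp(lane([x,ty,ez+15]),R,dep),velocity=150)
    hit=move_linear(tcp(lane([x,ty,ez-3]),R,dep),velocity=30,f_stop=6)
    g=lane_i(current_eef_pos()-dep*R.apply([0,0,1])); print("down",hit,g.round(1),"exp z",round(ez,1),current_width())
    open_gripper(); dwell(.3)
    move_linear(current_eef_pos()-90*R.apply([0,0,1]),velocity=150)
    print("dt",current_time()-t0,current_time())
E
python3 - <<'E'
from h import *
upright(14,-203,False,-200)
R=quat(LY,0,1); goto(lane([-60,0,300]),Q(R))
E
```

```text
lift w 62.38409639903988 61.9550948819468 61.931787729263306
w 61.979951131530115
down True [ -12.5 -200.    45.1] exp z 47.3 62.29184191903783
dt 6.908299999999997 41.3583
```

Run:
```python
from h import *
upright(-16,-98,True,-98)
R=quat(LY,0,1); goto([300,400,300],Q(R)); print(current_time())
c=shot("top","lane2",(110,140,320,260),3.8)
```

```text
lift w 62.22870323325166 62.07044880418241 61.20010256767273
w 62.10277781459351
down True [-12.4 -98.1  46.9] exp z 47.3 62.402876297687584
dt 10.0916 53.1083
55.1667
```

View pics/lane2.png

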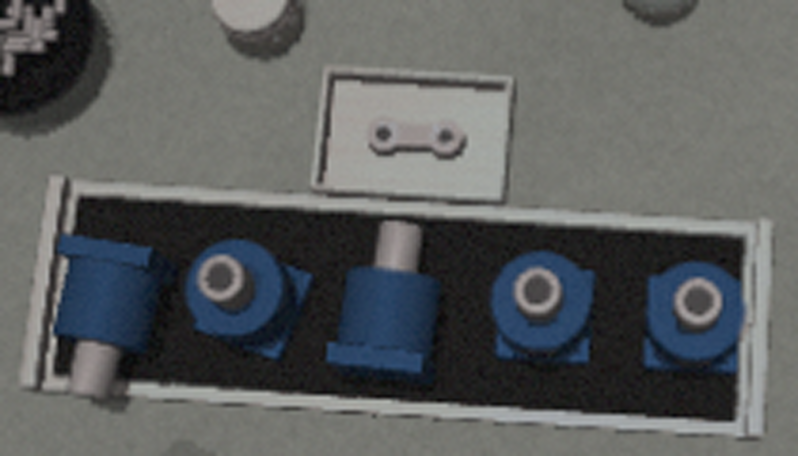

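Both stand upright, at (540,290) and (698,300). Now the middle one, then the left one.

Run:
```python
from h import *
upright(-11,2,True,0)
upright(-16,192,False,199)
R=quat(LY,0,1); goto([300,400,300],Q(R)); print(current_time())
c=shot("top","lane3",(110,140,320,260),3.8); P=cloud(c); q=lane_i(P.reshape(-1,3))
for y in(199,98,0,-98,-200):
    k=q[(abs(q[:,1]-y)<49)&(abs(q[:,0])<70)&(q[:,2]>92)&(q[:,2]<125)]; print(len(k),np.median(k,axis=0).round(1) if len(k) else "")
```

```text
lift w 62.32511368568683 62.27224362777431 61.011199951171875
w 62.402099653085294
down True [-12.3  -0.   49.3] exp z 47.3 62.11548648680258
dt 10.549999999999997 65.7667
lift w 62.366568672063515 62.29452813158001 63.219040632247925
w 62.08793947529622
down True [-12.4 198.9  45.6] exp z 47.3 62.285909552128444
dt 9.150000000000006 74.9167
76.8917
125 [ -0.8 194.1 103. ]
121 [ -4.4  98.3 103. ]
123 [-1.000e-01 -4.400e+00  1.035e+02]
125 [   0.2 -102.4  103.3]
127 [  -0.9 -202.9  103.3]
```

View pics/lane3.png

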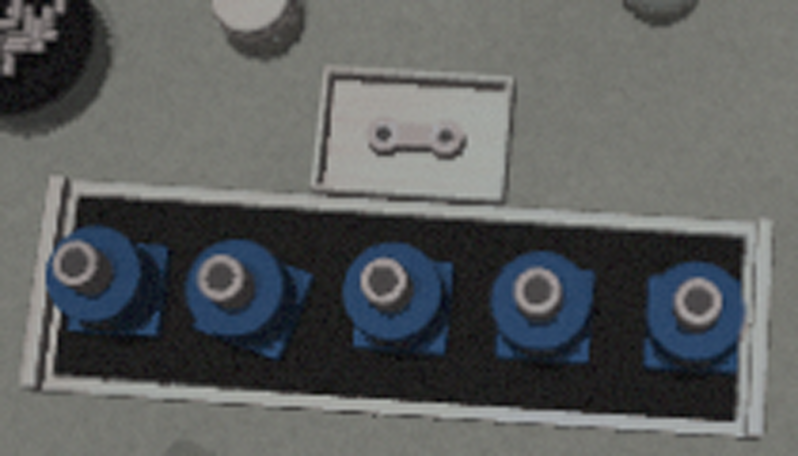

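All five stand in line on the rubber and the key is in the tray. Next I push the cover home and sweep the latch shut with closed fingers.

Run:
```python
from h import *
q=Q(quat(BY,0,1)); p=lambda x,z,y=0: box([x,y,z])
goto(p(88,150),q); grab()
print(move_linear(p(88,52),f_stop=15),current_eef_pos()[2])
print(move_linear(p(-25,52),velocity=80,f_stop=35),box_i(current_eef_pos()).round(1))
print(move_linear(p(-41,52),velocity=25,f_stop=20),box_i(current_eef_pos()).round(1),current_ft_force().round(1))
b=box_i(current_eef_pos()); move_linear(p(b[0]+8,52)); move_linear(p(b[0]+8,150))
q=Q(quat(BY,0,-1)); goto([380,-480,300],q); print(current_time())
c=shot("top","box3",(330,160,460,275),5)
def at(u,v,h): return box_i(atz(c,330+u/5,160+v/5,h)).round(1)
P=cloud(c); B=box_i(P.reshape(-1,3)); 
k=B[(B[:,2]>66)&(B[:,2]<82)&(abs(B[:,0])<110)&(abs(B[:,1])<70)]; print("ridge",len(k),np.median(k,axis=0).round(1))
k=B[(B[:,2]>76)&(B[:,2]<95)&(abs(B[:,0]-95)<50)&(abs(B[:,1]-130)<40)]; print("knob",len(k),np.median(k,axis=0).round(1))
```

```text
False 52.71721395167901
False [-25.1   0.1  51.7]
True [-34.9  -0.5  52.4] [ 4.7 -0.5 -1.2]
86.8333
ridge 158 [-54.1  -0.5  72.7]
knob 39 [105.3 140.6  87.8]
```

View pics/box3.png

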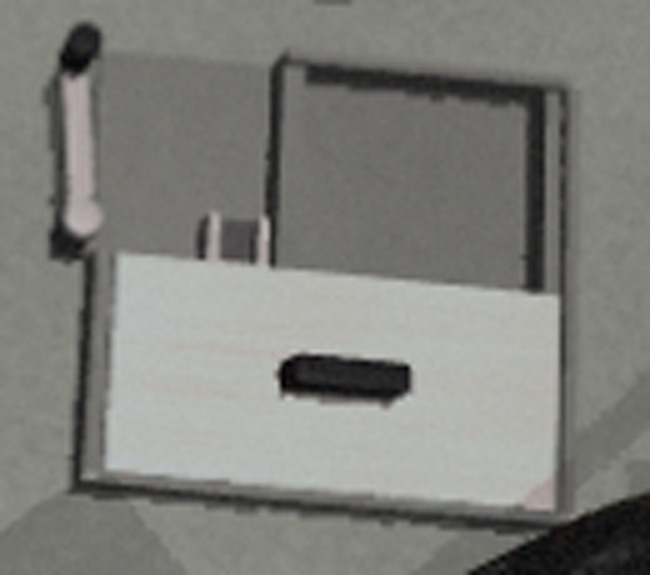

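The cover is home, with its ridge back at box x = -54. The catch posts are at crop (210,238) and (262,240), the latch pivot at (82,218) and the knob at (82,40).

Run:
```python
from h import *
pv=np.array([16,126.])
def pose(phi,off,z=60,r=82):
    u=np.array([np.sin(phi),-np.cos(phi)]); t=np.array([np.cos(phi),np.sin(phi)])
    xy=pv+r*u+off*t; return box([xy[0],xy[1],z]),Q(quat(BY+phi,0,-1))
a=pose(1.75,32,150); goto(*a)
a=pose(1.75,32); print(move_linear(a[0],a[1],f_stop=12))
for phi in np.linspace(1.7,0.15,8):
    a=pose(phi,20); r=move_linear(a[0],a[1],velocity=80,f_stop=20)
    if r: print("stop at",phi,current_ft_force().round(1)); break
else:
    a=pose(-0.12,20); print(move_linear(a[0],a[1],velocity=30,f_stop=15),box_i(current_eef_pos()).round(1),current_ft_force().round(1))
e=current_eef_pos(); d=Ro.from_euler('z',BY).apply([10,0,0])
move_linear(e+d); move_linear(e+d+[0,0,100]); goto([380,-480,300],Q(quat(BY,0,-1))); open_gripper(); print(current_time())
c=read_camera("top"); s=c["img"]
cv2.imwrite("pics/end.png",cv2.resize(s[110:300,100:470],None,fx=2.1,fy=2.1,interpolation=cv2.INTER_CUBIC)[:,:,::-1])
B=box_i(cloud(c).reshape(-1,3))
k=B[(B[:,2]>78)&(B[:,2]<95)&(abs(B[:,0]-16)<40)&(abs(B[:,1]-45)<40)]; print("knob",len(k),np.median(k,axis=0).round(1))
```

```text
False
True [37.3 44.4 60.4] [ 5.  -0.6  0.9]
95.95
knob 45 [17.3 48.9 87.2]
```

View pics/end.png

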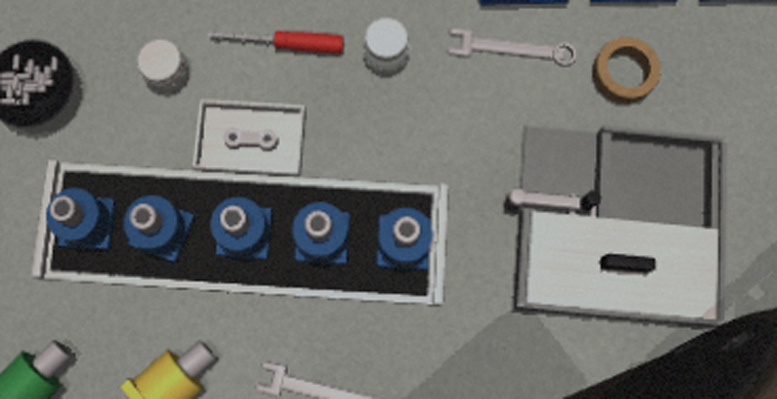

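The latch lies along the plate's far edge with its knob over the catch. I give it one more push to make sure it is against its stop.

Run:
```python
from h import *
q=Q(quat(BY,0,-1)); p=lambda x,z: box([x,44,z])
goto(p(52,160),q); grab(); move_linear(p(52,60),f_stop=12)
print(move_linear(p(39,60),velocity=60,f_stop=15))
print(move_linear(p(22,60),velocity=20,f_stop=28),box_i(current_eef_pos()).round(1),current_ft_force().round(1))
move_linear(p(52,60)); move_linear(p(52,160)); goto([380,-480,300],q); open_gripper(); dwell(.3)
c=read_camera("top"); P=cloud(c); B=box_i(P.reshape(-1,3)); q=lane_i(P.reshape(-1,3))
k=B[(B[:,2]>78)&(B[:,2]<95)&(abs(B[:,0]-16)<40)&(abs(B[:,1]-45)<40)]; print("knob",np.median(k,axis=0).round(1))
k=B[(B[:,2]>66)&(B[:,2]<80)&(abs(B[:,0]+55)<30)&(abs(B[:,1])<35)]; print("ridge",np.median(k,axis=0).round(1))
for u,v in((513,198),(518,202)): print("pivot",box_i(atz(c,100+u/2.1,110+v/2.1,52)).round(1))
for y in(199,98,0,-98,-200):
    k=q[(abs(q[:,1]-y)<49)&(abs(q[:,0])<70)&(q[:,2]>92)&(q[:,2]<125)]; print(len(k),np.median(k,axis=0).round(1))
print(current_time())
```

```text
False
True [37.4 43.5 60.5] [ 5.9 -0.5 -0.3]
knob [17.2 49.  87.3]
ridge [-54.   -0.7  72.8]
pivot [ 17.6 136.7  52. ]
pivot [ 13.1 130.5  52. ]
126 [ -0.6 194.3 103.1]
116 [ -4.3  98.5 102.9]
125 [ 1.000e-01 -4.600e+00  1.034e+02]
126 [ 1.000e-01 -1.024e+02  1.036e+02]
126 [  -0.5 -202.8  103.7]
103.125
```

```bash
python3 -c "
from rig import *
print(finish_job())"
```

```text
the job is handed in; nothing more can be done
None
```

I handed the job in at about 103 s. At the last look all five housings stood in line on the rubber, the key lay in the tray, the cover was fully home and the latch was against its stop in the catch. The judge gave no verdict back.

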